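Lever open the flush-lidded box and put the tea light away

ROBOT

A 7-joint arm with a two-finger parallel gripper is mounted at the origin on a cart in front of the work surface, level with it; the furniture and walls round the work are solid. World frame = base frame: x ahead of the robot, y to its left, z up, the work surface at z = 0. Lengths are in mm, angles in rad, forces in N, time in s.
With the tool pointing down it reaches from about 350 to 900 mm from the base axis. Payload 8.1 kg.
Tool frame: the origin (TCP) lies at the very end of the fingers, on their centre line; the grasp point (between the pads) lies 19 mm behind it (grip_point_offset is the distance from the TCP to the grasp point, in mm); z points along the fingers, y is the line along which they close (so a half turn about z gives the same grasp; the last joint's range is limited). The gripper opens to 85 mm and grips with 20 to 120 N. Pads are 22 mm wide; open, the fingers measure 114 mm over their backs; the gripper's body (76 mm by 85 mm) begins 54 mm behind the grasp point. The pads swing forward as they close: fully open they stand 13 mm farther back than shut.
Start: joints at [1.133, 0.434, 0.025, 1.573, -0.012, 1.134, -0.075], TCP at [205.34, -590.319, 231.323] pointing down, gripper open.
Joint ranges: [-2.62, 2.62], [-0.44, 2.09], [-1.27, 1.32], [0.08, 2.57], [-1.32, 4.46], [0.12, 2], [-2.74, 2.74]. Speed limits (rad/s): [2.22, 2.22, 3.01, 3.01, 3.14, 3.14, 3.14].

INTERFACE

Orientations are given as a 3x3 rotation matrix whose columns are the frame's x, y, z axes.
In Python, from plant import * gives the robot as it stands.
- The arm moves only by the shell command python3 -m creep 'ROWS' [FORCE]. ROWS is JSON, one flat list of numbers, 7 for each row, row after row: the shift along the tool's x, y, z in mm, then the turn, a rotation vector about the tool's x, y, z in degrees, then the closure, from -1 (fully open) to 1 (shut). A call has 1 to 12 rows; each row shifts and turns the commanded pose from where the row before left it, along the tool's axes as they then stand; what a row does not reach is not made up. A row lasts 1/8 s, in which the tool goes at most 62.5 mm and 10.7 degrees, less where a joint would pass 70% of its speed; a pose out of reach is approached as far as the arm can. A call is refused whole if a number of a shift passes 62.5 or a number of a turn 10.7, either way. A call with a gripper value outside its range is refused whole. The fingers move at their own pace and stop on an object; FORCE is the grip in N (left out, the last holds). Time passes only in rows, so rows that do not move let the fingers close. It gives the time, the measured TCP pose, the force, the opening and the grip force at its end, in the units of the state.
- get_obs(): the state, without advancing time (a new reading comes with each control period).
- snapshot(name): name is "side" or "top" or "wrist"; returns a dict with "frame" (400x640x3 uint8, red, green, blue), "camera_matrix" (3x3 intrinsics, pixels), "dist_coeffs" ([k1, k2, p1, p2, k3] as OpenCV has them; the pictures are not rectified), "pose" (4x4, takes a point from camera to world coordinates). Camera axes: x right, y down, z forward; pixel columns grow to the right and rows downward; lengths in mm; the calibration is good to about 2 mm. A picture is of the moment at which its call begins. There is no depth.
- close_job(): hands the job in; it is judged then, once.
The state is a dict: "time_s": time; "joints": joint angles; "joint_vel": joint speeds; "effort": joint torques, N m; "eef_pos": TCP position; "tcp_rot": TCP orientation; "contact_force": force on the tool from outside, world axes, zero at the start; "moment": the same for the moment, N m; "gripper_width": finger opening in mm; "grip_force": force on a finger pad.
Only numpy, scipy, OpenCV 4.12 (cv2) and the standard library are available. Lean on these libraries where they do the work, as an engineer would, in place of code of your own. Each camera call takes 0.05 s, during which the arm holds its last target. There are 200 camera calls.

TASK

Pick up the butter knife and, with its blade in the notch under the lid of the wooden box, lever the lid up and swing it right back so that it stays open; do not touch the lid with the gripper until the knife has raised it well up. Lay the knife flat on the chopping board again and put the tea light into the open box.

Things in the scene. Friction and masses are not known exactly. Their poses are not given: they have to be found in the camera images.
- box: Light wooden storage box that does not move, outer size 130 (own x) x 120 (own y) x 70 mm high, walls and floor 8 mm; inside 114 x 104 mm. Origin: centre of the underside. Own -x is its front, with the notch; the lid's hinge is along the back (+x). It stands with its front roughly to the robot's left (+y). (Wall cabinets hang 0.5 m above the worktop behind the work, their handles from x = 0.54 on: keep the wrist clear of them.)
- notch (a point): Centre of the mouth of the pry notch in the box's front face: an opening 44 mm wide and 9 mm high, from 53 to 62 mm above the worktop, through the 8 mm front wall, with a thin dark steel wear plate on the face just below it; its upper side is the underside of the lid. Axes as the box's: own +x leads straight into the notch, level.
- lid (a joint): Angle of the box's lid in rad: 0 shut, grows as it opens upward and back, end stop at 1.9. The lid is a plain, slightly darker 8 mm wooden board of 120 x 101 mm, flush with the box's rim, without a handle; its front edge is flush with the front face. The hinge is stiff (about 3 N at the front edge) and the lid stays wherever it is left.
- lid_hinge (a point): Point on the lid's hinge axis at its middle, 61 mm behind the box's centre, 66 mm above the worktop; the axis runs along the box's own y. This point's axes turn with the lid; its z axis is normal to the lid. The lid's underside lies 4 mm below the axis when shut.
- knife: Butter knife, 190 mm long along own x, 70 g: wooden handle (own x -95 to +10, 16 mm wide, 14 mm thick) and flat steel blade (own x +10 to +95, 18 mm wide, 3 mm thick, centred 7 mm above the underside, with a round end). Origin: centre of the length, on the underside. Own z is up as it lies on the board.
- knife_tip (a point): End of the knife's blade, in the middle of its thickness (own x +95, 7 mm above the underside).
- knife_grip (a point): Good place to grip the handle across its 16 mm width, near the balance point (own x -20, 7 mm above the underside), 115 mm behind the blade's end.
- board: Wooden chopping board 210 (own x) x 300 (own y) x 22 mm thick, does not move. Origin: centre of the underside.
- tea_light: Tea light, a metal cup 38 mm across and 15 mm high, loose on the worktop between box and board (a yellow lighter lies near it). Origin: centre of the underside.

How it is judged:
By the outcome, as a careful person would: the job done as asked, in the order asked, and still so for the second after the job is handed in, with the robot touching nothing.
It also fails if it takes over 72 s, if anything falls off the work surface, if the arm or the gripper's body presses on something with over 40 N, if the wrist force passes 120 N, or if a joint passes its speed limit or range.

## Working session

There is one attempt and no reset: what is moved stays moved. The work goes in short steps, Python scripts to look and compute and a shell command to move; the robot and the scene stay as the last step left them, time stands still between calls to the robot, and variables do not carry over. Pictures are saved under pics/ and viewed, at most 10 in all, crops included, and the job is handed in when it is done.

```bash
ls; mkdir -p pics; python3 - <<'E'
from plant import *
import cv2,numpy as np
np.set_printoptions(precision=3,suppress=True)
o=get_obs();print(o)
for n in("top","side"):
    s=snapshot(n);cv2.imwrite(f"pics/{n}0.png",s["frame"][:,:,::-1]);print(n,s["camera_matrix"],s["dist_coeffs"],s["pose"])
E
```

```text
pics
{'time_s': 0.0, 'joints': array([ 1.133,  0.435,  0.025,  1.574, -0.012,  1.134, -0.075]), 'joint_vel': array([-0.001, -0.   , -0.   , -0.001,  0.001,  0.001,  0.   ]), 'effort': array([ -0.   , -67.046,   1.025, -31.621,   0.016,   0.013,  -0.   ]), 'eef_pos': array([ 205.157, -589.829,  230.51 ]), 'tcp_rot': array([[ 0.944,  0.329, -0.001],
       [ 0.329, -0.944,  0.001],
       [-0.   , -0.002, -1.   ]]), 'contact_force': array([ 0.068,  0.196, -0.391]), 'moment': array([-0.016, -0.045,  0.049]), 'grip_force': 0.0, 'gripper_width': 85.59037571527934}
top [[363.952   0.    318.934]
 [  0.    363.952 201.666]
 [  0.      0.      1.   ]] [0.016 0.    0.    0.    0.   ] [[  -0.026   -0.993    0.118  318.707]
 [  -1.       0.024   -0.019   -4.75 ]
 [   0.016   -0.119   -0.993 1158.35 ]
 [   0.       0.       0.       1.   ]]
side [[364.701   0.    318.232]
 [  0.    364.701 199.503]
 [  0.      0.      1.   ]] [0.012 0.    0.    0.    0.   ] [[ -0.779  -0.505   0.372  58.723]
 [ -0.627   0.613  -0.481 483.692]
 [  0.015  -0.608  -0.794 904.392]
 [  0.      0.      0.      1.   ]]
```

View pics/top0.png

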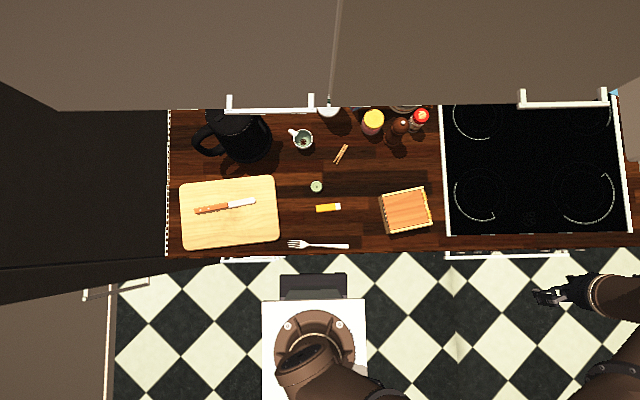

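View pics/side0.png

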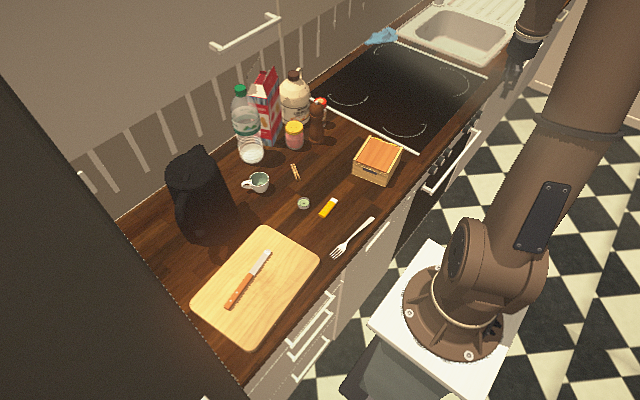

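The top view shows the knife at about (225,206) on the board with its blade pointing right (-y), the tea light at (316,187), the box at (406,210) with its front facing left, and a fork at (318,245). The side view shows the same layout.

```bash
cat > h.py <<'E'
from plant import *
import cv2,numpy as np
np.set_printoptions(precision=3,suppress=True)
def ray(s,uv):
    p=cv2.undistortPoints(np.array(uv,float).reshape(-1,1,2),s["camera_matrix"],np.array(s["dist_coeffs"]))[:,0]
    return s["pose"][:3,3],np.c_[p,np.ones(len(p))]@s["pose"][:3,:3].T
def onz(s,uv,z):
    c,d=ray(s,uv);return c+d*((z-c[2])/d[:,2])[:,None]
def proj(s,P):
    T=np.linalg.inv(s["pose"]);r,_=cv2.Rodrigues(T[:3,:3])
    return cv2.projectPoints(np.array(P,float).reshape(-1,3),r,T[:3,3],s["camera_matrix"],np.array(s["dist_coeffs"]))[0][:,0]
def tri(s1,u1,s2,u2):
    A=[];b=[]
    for s,u in((s1,u1),(s2,u2)):
        c,d=ray(s,[u]);d=d[0]/np.linalg.norm(d);M=np.eye(3)-np.outer(d,d);A.append(M);b.append(M@c)
    return np.linalg.lstsq(np.vstack(A),np.hstack(b),rcond=None)[0]
E
python3 - <<'E'
from h import *
a=[cv2.imread("pics/top0.png")[130:260,165:440],cv2.imread("pics/side0.png")[120:360,180:440]]
a=[cv2.resize(a[0],(800,378),interpolation=cv2.INTER_CUBIC)]
cv2.imwrite("pics/top0c.png",a[0])
s=snapshot("top");f=s["frame"];hsv=cv2.cvtColor(f,cv2.COLOR_RGB2HSV)
for n,(u0,v0,u1,v1) in dict(lid=(375,180,440,240),knife=(185,190,265,222)).items():
    for (u,v) in [((u0+u1)//2,(v0+v1)//2)]: print(n,hsv[v,u])
# knife handle: orange
k=np.zeros(f.shape[:2],np.uint8);k[185:225,185:265]=1
h=((hsv[...,0]<14)&(hsv[...,1]>120)&(hsv[...,2]>90)&(k>0)).astype(np.uint8)
bl=((hsv[...,1]<70)&(hsv[...,2]>120)&(k>0)).astype(np.uint8)
for n,m in(("handle",h),("blade",bl)):
    c=max(cv2.findContours(m,0,1)[0],key=cv2.contourArea);r=cv2.minAreaRect(c);print(n,r);print(onz(s,cv2.boxPoints(r),32 if n=="handle" else 30))
E
```

```text
lid [ 14 157 250]
knife [ 15 158 255]
handle ((212.6433563232422, 208.6455078125), (5.665421962738037, 36.29646682739258), 79.11447143554688)
[[438.449 359.456  32.   ]
 [457.129 250.176  32.   ]
 [439.7   246.829  32.   ]
 [421.134 355.934  32.   ]]
blade ((241.23077392578125, 201.65386962890625), (6.079599857330322, 28.04460906982422), 78.69007110595703)
[[460.773 260.046  30.   ]
 [476.007 174.86   30.   ]
 [457.194 171.256  30.   ]
 [442.054 256.295  30.   ]]
```

View pics/top0c.png

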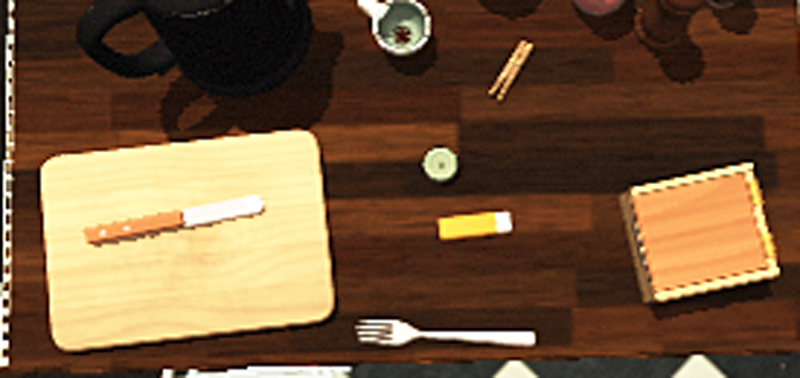

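Crop of the top view, scale 2.909: the lid/rim corners are at about (632,190), (752,165), (778,272) and (652,300), and the tea light is at (440,164).

```bash
python3 - <<'E'
from h import *
s=snapshot("top");k=275/800
f=lambda L:[(165+a*k,130+b*k) for a,b in L]
b=onz(s,f([(632,190),(752,165),(778,272),(652,300)]),70);print(b, b.mean(0))
d=b[1:3].mean(0)-b[[0,3]].mean(0);print("own x",d,np.linalg.norm(d),np.degrees(np.arctan2(d[1],d[0])))
e=b[0]-b[3];print("front edge",e,np.linalg.norm(e),np.degrees(np.arctan2(e[1],e[0])))
print("tea",onz(s,f([(440,164)]),15)); print("board",onz(s,f([(40,155),(322,130),(334,320),(55,352)]),22))
E
python3 -m creep '[0,0,0,0,0,-10.6,-1, 60,0,0,0,0,-10.6,-1, 60,20,0,0,0,-10.6,-1]'
```

```text
[[ 463.124 -217.189   70.   ]
 [ 486.444 -343.843   70.   ]
 [ 374.234 -363.981   70.   ]
 [ 348.693 -232.431   70.   ]] [ 418.124 -289.361   70.   ]
own x [  24.43  -129.102    0.   ] 131.39314180335802 -79.28447669549232
front edge [114.43   15.241   0.   ] 115.44091399804839 7.586661691397294
tea [[504.085 -18.943  15.   ]]
board [[522.731 412.147  22.   ]
 [543.378 108.593  22.   ]
 [337.386  98.259  22.   ]
 [311.588 392.289  22.   ]]
time_s: 0.57
eef_pos: [315.6, -536.7, 231.3]
tcp_rot: [[0.627, 0.779, -0.0], [0.779, -0.627, -0.0], [-0.0, -0.0, -1.0]]
contact_force: [0.7, -1.2, 0.2]
gripper_width: 85.6
grip_force: 0.0
```

```bash
python3 -m creep '[60,0,0,0,0,-9.7,-1, 60,0,0,0,0,-9.7,-1, 60,0,0,0,0,-9.7,-1, 60,0,0,0,0,-9.7,-1, 60,0,0,0,0,-9.7,-1, 60,14,0,0,0,0,-1, 60,14,0,0,0,0,-1, 60,14,0,0,0,0,-1, 60,14,0,0,0,0,-1, 60,14,0,0,0,0,-1, 60,14,0,0,0,0,-1]'
```

```text
time_s: 1.95
eef_pos: [436.7, 108.0, 231.5]
tcp_rot: [[-0.164, 0.986, 0.001], [0.986, 0.164, -0.0], [-0.0, 0.001, -1.0]]
contact_force: [1.6, -0.8, 0.8]
gripper_width: 85.5
grip_force: 0.0
```

```bash
python3 -m creep '[58,13,0,0,0,0,-1, 58,13,20,0,0,0,-1, 58,13,30,0,0,0,-1,0,0,20,0,0,0,-1,0,0,0,0,0,0,-1]'; python3 - <<'E'
from h import *
s=snapshot("wrist");cv2.imwrite("pics/w1.png",s["frame"][:,:,::-1]);print(s["pose"])
P=[[447.3,286.4,29],[466.6,173,29],[431,372,29]];print(proj(s,P))
E
```

```text
time_s: 2.58
eef_pos: [445.4, 280.1, 161.7]
tcp_rot: [[-0.166, 0.986, -0.003], [0.986, 0.166, -0.002], [-0.001, -0.003, -1.0]]
contact_force: [-0.5, 0.1, -0.2]
gripper_width: 85.8
grip_force: 0.0
[[  0.986   0.158   0.047 433.27 ]
 [  0.165  -0.94   -0.299 356.754]
 [ -0.003   0.302  -0.953 303.85 ]
 [  0.      0.      0.      1.   ]]
[[323.855 176.717]
 [323.761 292.979]
 [321.724  67.989]]
```

View pics/w1.png

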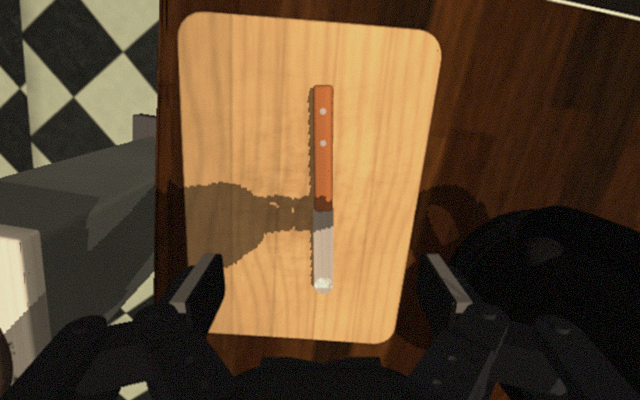

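The knife is upright in the picture: handle end (323,85), junction (323,211), tip (322,293). The fingers frame it at the bottom.

```bash
python3 - <<'E'
from h import *
s=snapshot("wrist");o=get_obs()
e=onz(s,[[323,85]],36)[0];j=onz(s,[[323,211]],32)[0];t=onz(s,[[322,293]],29)[0];print(e,j,t)
for u in(t,):
    d=(u-e)[:2];L=np.linalg.norm(d);d/=L;print(L,d,np.degrees(np.arctan2(d[1],d[0])))
g=(t[:2]-115*d+e[:2]+75*d)/2;print("grip",g)
D=np.r_[g,25]-o["eef_pos"];print(D@o["tcp_rot"],np.degrees(np.arctan2(*o["tcp_rot"][[1,0],1])))
E
```

```text
[435.198 359.58   36.   ] [452.68  256.122  32.   ] [465.956 171.825  29.   ]
190.25825728609874 [ 0.162 -0.987] -80.69649504213007
grip [447.343 285.439]
[  5.429   1.476 138.611] 9.425933671909604
```

```bash
python3 -m creep '[5.5,1.5,50,0,0,0,-1, 0,0,50,0,0,0,-1, 0,0,25,0,0,0,-1, 0,0,10,0,0,0,-1, 0,0,2.5,0,0,0,-1, 0,0,0,0,0,0,1,0,0,0,0,0,0,1,0,0,0,0,0,0,1,0,0,0,0,0,0,1,0,0,0,0,0,0,1,0,0,0,0,0,0,1]' 100
```

```text
time_s: 4.05
eef_pos: [447.2, 286.3, 26.4]
tcp_rot: [[-0.165, 0.986, 0.001], [0.986, 0.165, -0.0], [-0.0, 0.001, -1.0]]
contact_force: [-1.7, -2.4, 8.5]
gripper_width: 13.0
grip_force: 98.3
```

```bash
python3 -m creep '[0,0,-20,0,0,0,1,0,0,-50,0,0,0,1,0,0,-50,0,0,0,1,0,0,0,0,0,0,1,0,0,0,0,0,0,1]' ; python3 - <<'E'
from h import *
s=snapshot("wrist");cv2.imwrite("pics/w2.png",s["frame"][:,:,::-1])
s=snapshot("side");f=s["frame"];cv2.imwrite("pics/s2.png",cv2.resize(f[130:330,170:370][:,:,::-1],(600,600),interpolation=cv2.INTER_CUBIC))
E
```

```text
time_s: 4.68
eef_pos: [446.9, 285.7, 145.3]
tcp_rot: [[-0.164, 0.986, -0.0], [0.986, 0.164, -0.001], [-0.001, -0.0, -1.0]]
contact_force: [0.0, -1.0, -1.6]
gripper_width: 12.3
grip_force: 98.3
```

View pics/w2.png

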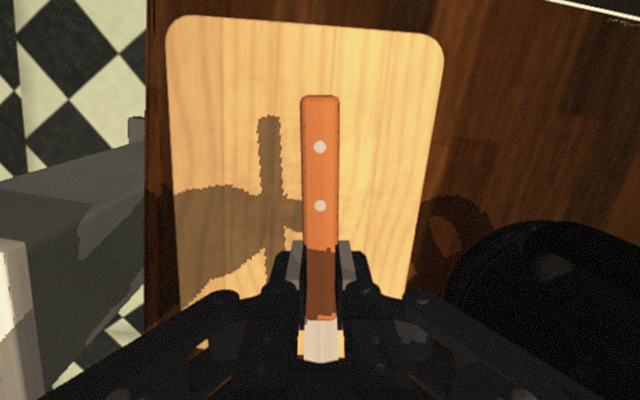

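The knife is in the grip, handle end at (320,95), blade seen below to (322,362). I'll check its pitch against prediction.

```bash
python3 - <<'E'
from h import *
s=snapshot("wrist");o=get_obs();p=o["eef_pos"];print(p)
d=np.array([.162,-.987,0]);g=np.array([p[0],p[1],p[2]+3])  # grip centre
G=g+[0,0,7]
print("handle end top",proj(s,[G-75*d]),"junction top",proj(s,[G+30*d]),"tip",proj(s,[g+115*d]))
# top/side views: blade
for n in("side","top"):
    q=snapshot(n);cv2.imwrite(f"pics/{n}3.png",q["frame"][:,:,::-1]);print(n,proj(q,[g-75*d,g+30*d,g+115*d]))
E
```

```text
[446.343 285.535 144.369]
handle end top [[319.743  95.323]] junction top [[319.403 324.591]] tip [[319.282 437.358]]
side [[215.215 288.165]
 [244.11  251.56 ]
 [264.821 225.313]]
top [[180.694 206.745]
 [218.426 199.767]
 [248.681 194.167]]
```

```bash
python3 - <<'E'
from h import *
a=cv2.imread("pics/side3.png")[200:340,200:400];b=cv2.imread("pics/top3.png")[140:240,170:310]
cv2.imwrite("pics/c3.png",np.vstack([cv2.resize(a,(400,280),interpolation=2),cv2.resize(b,(400,286),interpolation=2)]))
E
```

```text
(no output)
```

View pics/c3.png

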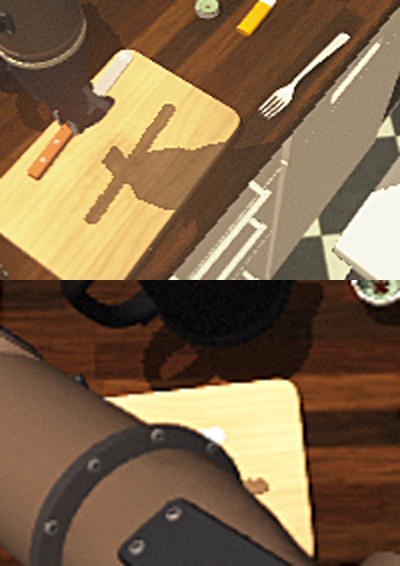

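The side crop has the tip at (131,52), i.e. full-frame (265.5,226), which matches the level-knife prediction, so the grip is good. Next I move in front of the box.

```bash
python3 -m creep '[-30,-10,0,0,0,0,1,-57,-20,0,0,0,0,1,-57,-20,0,0,0,0,1,-57,-20,0,0,0,0,1,-57,-20,0,0,0,0,1,-57,-20,0,0,0,0,1,-26,-12,0,0,0,0,1,0,0,0,0,0,0,1,0,0,0,0,0,0,1]'; python3 - <<'E'
from h import *
s=snapshot("wrist");cv2.imwrite("pics/w4.png",s["frame"][:,:,::-1]);
c=np.array([418,-289,0]);d=np.array([.165,-.986,0]);w=np.array([.986,.165,0])
print(proj(s,[c-65*d+a*w+[0,0,z] for a,z in((-60,70),(60,70),(-22,62),(22,62),(-22,53),(22,53),(-60,0),(60,0))]))
E
```

```text
time_s: 6.05
eef_pos: [383.0, -69.5, 145.6]
tcp_rot: [[-0.165, 0.986, -0.0], [0.986, 0.165, 0.001], [0.001, 0.0, -1.0]]
contact_force: [-0.1, -0.0, -1.8]
gripper_width: 12.7
grip_force: 98.3
[[246.793 381.618]
 [389.003 381.507]
 [292.541 374.08 ]
 [343.371 374.041]
 [293.328 365.905]
 [342.708 365.866]
 [260.733 325.756]
 [375.909 325.666]]
```

View pics/w4.png

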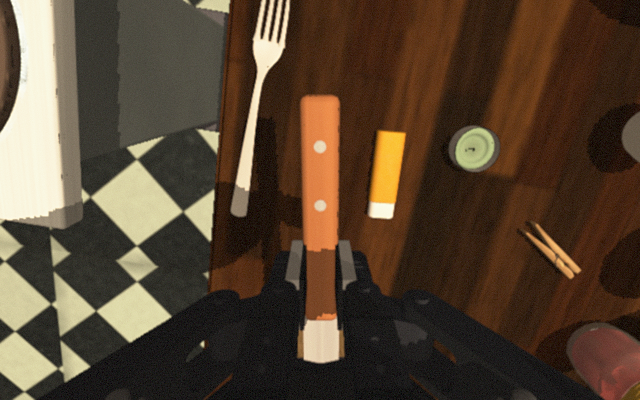

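The wrist view shows the lighter at (386,175), the tea light at (473,149) and the fork; the box is hidden behind the gripper. I'll use the first side picture for the notch.

```bash
python3 - <<'E'
from h import *
f=cv2.imread("pics/side0.png")[130:190,345:410]
s=snapshot("side");cv2.imwrite("pics/side5.png",s["frame"][:,:,::-1])
a=cv2.resize(f,(650,600),interpolation=cv2.INTER_CUBIC)
cv2.imwrite("pics/c5.png",a)
c=np.array([418,-289,0]);d=np.array([.165,-.986,0]);w=np.array([.986,.165,0])
q=proj(s,[c+l*d+a*w+[0,0,z] for l,a,z in((-65,-60,70),(-65,60,70),(65,60,70),(65,-60,70),(-65,-22,62),(-65,22,62),(-65,-22,53),(-65,22,53),(-65,-60,0),(-65,60,0))]);print((q-[345,130])*10+5)
E
```

```text
[[433.923 440.276]
 [ 81.236 297.009]
 [252.327  52.446]
 [589.482 180.147]
 [316.209 411.336]
 [187.68  358.916]
 [312.144 430.653]
 [184.458 378.345]
 [397.563 585.145]
 [ 62.205 444.319]]
```

View pics/c5.png

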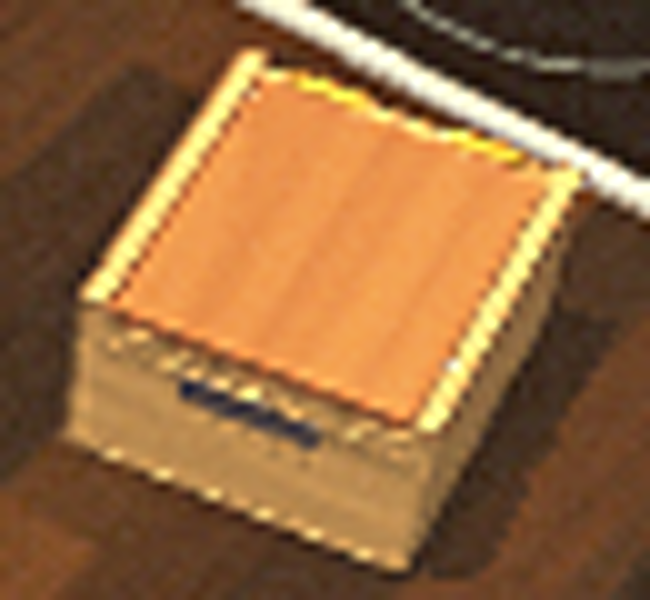

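The front-face corners are at (80,292) and (430,432), with the dark plate from (180,385) to (318,440). All are within half a source pixel of the predictions, so the box pose is good. I lower to notch height and insert.

```bash
python3 -m creep '[0,-1.7,45,0,0,0,1,0,0,40,0,0,0,1,0,0,6,0,0,0,1,-25,0,0,0,0,0,1,-10,0,0,0,0,0,1,0,0,0,0,0,0,1,0,0,0,0,0,0,1]'; python3 -c "
from h import *
for i in range(4): snapshot('side'); o=get_obs();print(o['eef_pos'],o['contact_force'])"
```

```text
time_s: 7.02
eef_pos: [387.1, -104.5, 55.2]
tcp_rot: [[-0.165, 0.986, 0.001], [0.986, 0.165, -0.0], [-0.0, 0.001, -1.0]]
contact_force: [-0.2, -0.5, -0.4]
gripper_width: 12.8
grip_force: 98.3
[ 387.01  -104.451   55.076] [ 0.23  -0.51  -0.612]
[ 386.958 -104.5     55.006] [ 0.724  0.066 -0.982]
[ 386.936 -104.529   54.909] [ 0.826 -0.432 -0.869]
[ 386.92  -104.618   54.852] [ 0.023 -0.324 -0.529]
```

```bash
python3 -m creep '[-5,0,0,0,0,0,1,-5,0,0,0,0,0,1,-5,0,0,0,0,0,1,0,0,0,0,0,0,1]';python3 -m creep '[-7,0,0,0,0,0,1,-7,0,0,0,0,0,1,0,0,0,0,0,0,1]'
```

```text
time_s: 7.72
eef_pos: [389.5, -120.4, 54.7]
tcp_rot: [[-0.164, 0.987, 0.0], [0.987, 0.164, -0.0], [-0.0, -0.0, -1.0]]
contact_force: [-0.2, -0.1, -0.3]
gripper_width: 13.2
grip_force: 98.3
time_s: 8.1
eef_pos: [391.8, -134.4, 54.7]
tcp_rot: [[-0.163, 0.987, 0.0], [0.987, 0.163, -0.0], [-0.0, 0.0, -1.0]]
contact_force: [-0.4, -0.2, -1.3]
gripper_width: 12.9
grip_force: 98.3
```

```bash
python3 -m creep '[-10,0,0,0,0,0,1,-10,0,0,0,0,0,1,-10,0,0,0,0,0,1,0,0,1,0,0,0,1,0,0,1,0,0,0,1,0,0,0,0,0,0,1]';python3 -m creep '[-0.2,0,4.9,0,-4.5,0,1,-0.2,0,4.9,0,-4.5,0,1,0,0,0,0,0,0,1]'
```

```text
time_s: 8.85
eef_pos: [396.5, -162.9, 52.6]
tcp_rot: [[-0.165, 0.986, -0.0], [0.986, 0.165, 0.0], [0.0, -0.0, -1.0]]
contact_force: [-0.0, -0.4, -1.5]
gripper_width: 12.7
grip_force: 98.3
time_s: 9.22
eef_pos: [396.6, -161.9, 42.7]
tcp_rot: [[-0.168, 0.985, 0.025], [0.973, 0.17, -0.154], [-0.156, -0.001, -0.988]]
contact_force: [0.1, 2.4, -2.9]
gripper_width: 12.9
grip_force: 98.1
```

```bash
python3 -m creep '[-0.2,0,4.9,0,-4.5,0,1,-0.2,0,4.9,0,-4.5,0,1,0,0,0,0,0,0,1,0,0,0,0,0,0,1]'; python3 - <<'E'
from h import *
for n in("side","top"):
    s=snapshot(n);cv2.imwrite(f"pics/{n}6.png",s["frame"][:,:,::-1])
E
```

```text
time_s: 9.72
eef_pos: [397.2, -166.4, 33.4]
tcp_rot: [[-0.157, 0.986, 0.05], [0.939, 0.165, -0.303], [-0.307, -0.0, -0.952]]
contact_force: [0.2, 0.8, -3.1]
gripper_width: 12.6
grip_force: 98.1
```

```bash
python3 -m creep '[-7.5,0,-6.9,0,0,0,1,-7.5,0,-6.9,0,0,0,1,-9.2,0,-7.5,0,0,0,1,-9.2,0,-7.5,0,0,0,1,0,0,0,0,0,0,1]'; python3 - <<'E'
from h import *
s=snapshot("side");cv2.imwrite("pics/side7.png",s["frame"][:,:,::-1])
o=get_obs();R=o["tcp_rot"];t=o["eef_pos"]+R@[-115,0,-2.7];H=np.array([418,-289,66])+61*np.array([.165,-.986,0]);v=t-H;print("tip u,w,z",v@[.165,-.986,0],v@[.986,.165,0],v[2])
E
```

```text
time_s: 10.45
eef_pos: [400.9, -190.0, 71.8]
tcp_rot: [[-0.154, 0.987, 0.051], [0.939, 0.162, -0.305], [-0.309, 0.001, -0.951]]
contact_force: [-0.3, 0.3, -1.5]
gripper_width: 12.6
grip_force: 98.2
tip u,w,z -53.03929972248614 -0.9568984966839112 43.562189000740375
```

```bash
python3 - <<'E'
from h import *
f=[cv2.imread(f"pics/{n}.png")[110:200,330:420] for n in("side0","side6","side7")]
cv2.imwrite("pics/c7.png",np.hstack([cv2.resize(x,(266,266),interpolation=2) for x in f]))
E
```

```text
(no output)
```

View pics/c7.png

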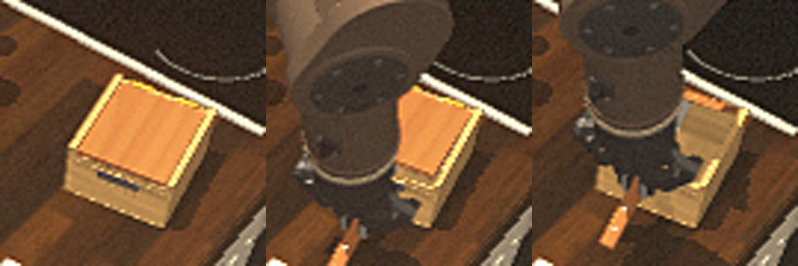

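The left panel shows the lid shut, the middle one slightly pried, and the right one with the box interior open and the lid raised behind the gripper at (705,100). The levering works, so I continue the arc.

```bash
python3 -m creep '[-10.8,0,-4.9,0,0,0,1,-10.8,0,-4.9,0,0,0,1,-11.5,0,-1.8,0,0,0,1,-11.5,0,-1.8,0,0,0,1,-11.2,0,1.3,0,0,0,1,-11.2,0,1.3,0,0,0,1,0,0,0,0,0,0,1]'; python3 -m creep '[-6.8,0,2.6,0,0,0,1,-6.8,0,2.6,0,0,0,1,-5,0,2.8,0,0,0,1,0,0,0,0,0,0,1]';  python3 - <<'E'
from h import *
o=get_obs();R=o["tcp_rot"];t=o["eef_pos"]+R@[-115,0,-2.7];H=np.array([418,-289,66])+61*np.array([.165,-.986,0]);v=t-H;print("tip u,w,z",v@[.165,-.986,0],v@[.986,.165,0],v[2])
E
```

```text
time_s: 11.38
eef_pos: [410.7, -249.8, 102.2]
tcp_rot: [[-0.155, 0.987, 0.05], [0.938, 0.163, -0.306], [-0.31, -0.0, -0.951]]
contact_force: [-0.8, 0.7, -1.6]
gripper_width: 12.6
grip_force: 98.4
time_s: 11.88
eef_pos: [413.7, -266.2, 99.1]
tcp_rot: [[-0.159, 0.986, 0.05], [0.939, 0.167, -0.302], [-0.306, -0.001, -0.952]]
contact_force: [-2.6, 13.3, -2.0]
gripper_width: 12.9
grip_force: 98.8
tip u,w,z 24.446348279176714 -0.2781567818871998 70.86671479318244
```

```bash
python3 -m creep '[10,0,-3,0,0,0,1,45,0,-15,0,0,0,1,45,0,-25,0,0,0,1,45,0,-15,0,9,0,1,45,0,0,0,9,0,1,0,0,0,0,0,0,1,0,0,0,0,0,0,1]'; python3 - <<'E'
from h import *
s=snapshot("side");cv2.imwrite("pics/side8.png",s["frame"][:,:,::-1])
o=get_obs();print((np.array([447,286,35])-o["eef_pos"])@o["tcp_rot"],o["tcp_rot"])
E
```

```text
time_s: 12.75
eef_pos: [381.3, -72.4, 103.6]
tcp_rot: [[-0.164, 0.987, 0.0], [0.987, 0.164, -0.004], [-0.004, -0.0, -1.0]]
contact_force: [-0.4, -0.6, -0.3]
gripper_width: 12.6
grip_force: 98.3
[342.618 123.629  67.48 ] [[-0.164  0.986  0.   ]
 [ 0.986  0.164 -0.003]
 [-0.003 -0.    -1.   ]]
```

```bash
python3 -m creep '[30,10,0,0,0,0,1,57,20.5,0,0,0,0,1,57,20.5,0,0,0,0,1,57,20.5,0,0,0,0,1,57,20.5,0,0,0,0,1,57,20.5,10,0,0,0,1,28,11,20,0,0,0,1,0,0,20,0,0,0,1,0,0,0,0,0,0,1,0,0,0,0,0,0,1]'; python3 - <<'E'
from h import *
s=snapshot("wrist");f=s["frame"];o=get_obs();p=o["eef_pos"];d=-o["tcp_rot"][:,0]
print(p,(np.array([447,286,27])-p)@o["tcp_rot"],"exp handle end",proj(s,[p+[0,0,9.7]-75*d]),"junc",proj(s,[p+[0,0,9.7]+30*d]))
hsv=cv2.cvtColor(f,cv2.COLOR_RGB2HSV)
m=((hsv[...,0]<12)&(hsv[...,1]>150)).astype(np.uint8);m[:,:280]=0;m[:,360:]=0
ys=np.where(m.sum(1)>20)[0];print(ys.min(),ys.max())
E
```

```text
time_s: 14.05
eef_pos: [447.0, 287.4, 54.0]
tcp_rot: [[-0.164, 0.986, 0.001], [0.986, 0.164, -0.001], [-0.001, 0.001, -1.0]]
contact_force: [0.2, 0.2, -1.5]
gripper_width: 12.8
grip_force: 98.3
[447.151 287.544  54.314] [-1.483 -0.442 27.314] exp handle end [[319.969  95.536]] junc [[320.119 324.772]]
97 317
```

```bash
python3 -m creep '[0,0,15,0,0,0,1,0,0,8,0,0,0,1,0,0,3,0,0,0,1,0,0,1.5,0,0,0,1,0,0,0,0,0,0,1]'; python3 -m creep '[0,0,0,0,0,0,0.5,0,0,0,0,0,0,-0.2,0,0,0,0,0,0,-1,0,0,0,0,0,0,-1,0,0,-20,0,0,0,-1,0,0,-40,0,0,0,-1,-30,0,-30,0,0,0,-1,0,0,0,0,0,0,-1]'; python3 - <<'E'
from h import *
s=snapshot("side");cv2.imwrite("pics/side9.png",s["frame"][:,:,::-1]);f=s["frame"]
hsv=cv2.cvtColor(f,cv2.COLOR_RGB2HSV)
w=snapshot("wrist");cv2.imwrite("pics/w9.png",w["frame"][:,:,::-1])
hw=cv2.cvtColor(w["frame"],cv2.COLOR_RGB2HSV)
m=((hw[...,0]<12)&(hw[...,1]>150)&(hw[...,2]>90)).astype(np.uint8);m[:,:270]=0;m[:,380:]=0
c=max(cv2.findContours(m,0,1)[0],key=cv2.contourArea);r=cv2.minAreaRect(c);print(r);print(onz(w,cv2.boxPoints(r),36))
E
```

```text
time_s: 14.72
eef_pos: [446.2, 287.5, 26.4]
tcp_rot: [[-0.165, 0.986, -0.0], [0.986, 0.165, -0.001], [-0.001, -0.0, -1.0]]
contact_force: [-2.9, -3.1, 7.0]
gripper_width: 12.7
grip_force: 99.4
time_s: 15.72
eef_pos: [453.2, 256.8, 117.9]
tcp_rot: [[-0.162, 0.987, 0.003], [0.987, 0.162, 0.0], [-0.0, 0.003, -1.0]]
contact_force: [-0.2, 0.7, -0.6]
gripper_width: 85.4
grip_force: 0.0
((317.5, 121.5), (157.0, 23.0), 90.0)
[[427.15  359.687  36.   ]
 [441.166 361.99   36.   ]
 [458.491 261.23   36.   ]
 [442.442 258.609  36.   ]]
```

The knife lies flat. Now the tea light.

```bash
python3 - <<'E'
from h import *
w=snapshot("wrist");o=get_obs()
w=dict(w);P=w["pose"].copy();P[:3,3]+=np.array([383,-69.5,145.6])-o["eef_pos"];w["pose"]=P
print("w4 tea",onz(w,[[475,147]],15),onz(w,[[405,175],[385,130]],10))
T=np.array([504,-19,100.]);print((T-o["eef_pos"])@o["tcp_rot"])
E
python3 -m creep '[-50,0,0,0,0,0,-0.4,-50,0,0,0,0,0,-0.4,-50,0,0,0,0,0,-0.4,-20,0,0,0,0,0,-0.4,0,0,0,0,0,0,-0.4,0,0,0,0,0,0,-0.4]'; python3 - <<'E'
from h import *
w=snapshot("wrist");o=get_obs();print(o["eef_pos"],o["gripper_width"],proj(w,[[504,-19,15]]));cv2.imwrite("pics/w10.png",w["frame"][:,:,::-1])
h=cv2.cvtColor(w["frame"],cv2.COLOR_RGB2HSV);m=((h[...,0]>35)&(h[...,0]<80)&(h[...,1]>35)&(h[...,2]>110)).astype(np.uint8)
for c in cv2.findContours(m,0,1)[0]:
    if cv2.contourArea(c)>300:
        (x,y),r=cv2.minEnclosingCircle(c);p=onz(w,[[x,y]],13)[0];print((x,y),r,p,(p-o["eef_pos"])@o["tcp_rot"])
E
```

```text
w4 tea [[505.31 -17.29  15.  ]] [[454.97  -51.2    10.   ]
 [429.454 -16.486  10.   ]]
[-282.433    6.462   15.525]
time_s: 16.62
eef_pos: [479.1, 92.3, 115.6]
tcp_rot: [[-0.166, 0.986, -0.001], [0.986, 0.166, 0.001], [0.001, -0.001, -1.0]]
contact_force: [0.0, 0.3, -0.9]
gripper_width: 59.6
grip_force: 0.0
[479.066  92.494 115.754] 59.712869365201776 [[327.005 319.52 ]]
```

```bash
python3 -m creep '[-60,3.9,0,0,0,0,-0.4,-53,3,40,0,0,0,-0.4,0,0,40,0,0,0,-0.4,0,0,20,0,0,0,-0.4,0,0,9.5,0,0,0,-0.4,0,0,0,0,0,0,-0.4]'; python3 -m creep '[0,0,0,0,0,0,0,0,0,0,0,0,0,0.5,0,0,0,0,0,0,0.5,0,0,0,0,0,0,0.5,0,0,0,0,0,0,0.5]' 30
```

```text
time_s: 17.42
eef_pos: [504.1, -15.5, 8.8]
tcp_rot: [[-0.166, 0.986, -0.001], [0.986, 0.166, 0.0], [0.0, -0.0, -1.0]]
contact_force: [-0.0, -0.2, 0.9]
gripper_width: 59.9
grip_force: 0.0
time_s: 18.05
eef_pos: [504.8, -16.3, 10.1]
tcp_rot: [[-0.165, 0.986, 0.002], [0.986, 0.165, 0.0], [-0.0, 0.002, -1.0]]
contact_force: [-1.9, 1.5, 5.9]
gripper_width: 35.2
grip_force: 29.4
```

```bash
python3 -m creep '[0,0,-15,0,0,0,0.5,0,0,-50,0,0,0,0.5,0,0,-55,0,0,0,0.5,-50,-26,0,0,0,0,0.5,-50,-26,0,0,0,0,0.5,-50,-26,0,0,0,0,0.5,-50,-26,0,0,0,0,0.5,-49.5,-26.5,0,0,0,0,0.5,0,0,0,0,0,0,0.5,0,0,0,0,0,0,0.5]'; python3 - <<'E'
from h import *
q=snapshot("top");s=snapshot("side");w=snapshot("wrist");cv2.imwrite("pics/w11.png",w["frame"][:,:,::-1])
cv2.imwrite("pics/c11.png",np.vstack([np.hstack([cv2.resize(s["frame"][60:220,300:460][:,:,::-1],(400,400)),cv2.resize(cv2.imread("pics/side9.png")[60:220,300:460],(400,400))]),np.hstack([cv2.resize(w["frame"][:,:,::-1],(320,200)),cv2.resize(cv2.imread("pics/side9.png")[220:320,200:320],(240,200)),cv2.resize(q["frame"][140:260,340:460][:,:,::-1],(240,200))])]))
E
```

```text
time_s: 19.3
eef_pos: [416.8, -283.9, 129.8]
tcp_rot: [[-0.164, 0.986, 0.001], [0.986, 0.164, -0.0], [-0.0, 0.001, -1.0]]
contact_force: [-0.6, 0.1, 0.3]
gripper_width: 35.0
grip_force: 30.1
```

View pics/c11.png

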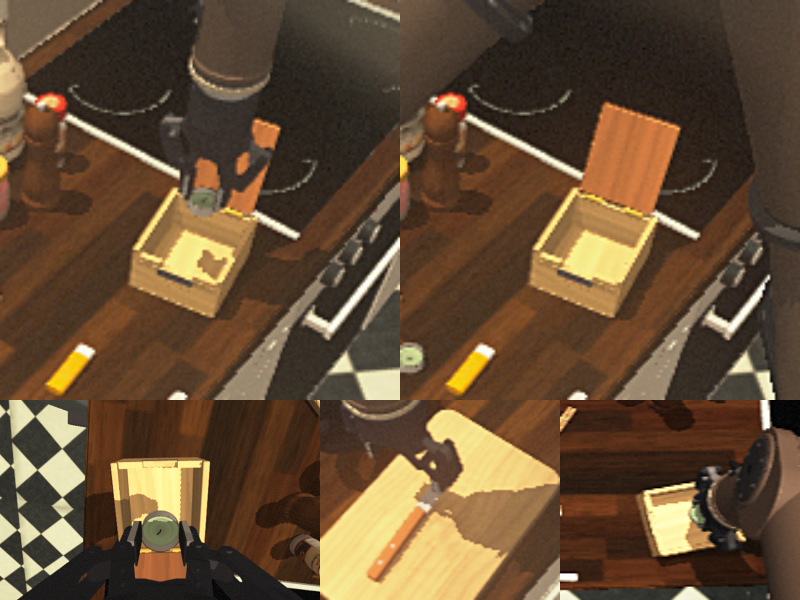

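The lid stands fully open, and the knife lies flat on the board. The tea light is held centred over the box (wrist panel: light at (160,530), walls at 117 and 210). I lower and release it.

```bash
python3 -m creep '[0,0,30,0,0,0,0.5,0,0,35,0,0,0,0.5,0,0,25,0,0,0,0.5,0,0,14,0,0,0,0.5,0,0,5,0,0,0,0.5,0,0,0,0,0,0,0.5]'; python3 -m creep '[0,0,0,0,0,0,0,0,0,0,0,0,0,-0.2,0,0,0,0,0,0,-0.2,0,0,-20,0,0,0,-0.2,0,0,-50,0,0,0,-0.2,0,0,-50,0,0,0,-0.2,55,0,0,0,0,0,-0.2,55,0,0,0,0,0,-0.2,55,0,0,0,0,0,-0.2,0,0,0,0,0,0,-0.2]'; python3 - <<'E'
from h import *
for n in("side","top"):
  w=snapshot(n);cv2.imwrite(f"pics/{n}12.png",w["frame"][:,:,::-1])
  h=cv2.cvtColor(w["frame"],cv2.COLOR_RGB2HSV);m=((h[...,0]>32)&(h[...,0]<85)&(h[...,1]>25)&(h[...,2]>70)).astype(np.uint8)
  print(n,"exp",proj(w,[[417,-284,22]]))
  for c in cv2.findContours(m,0,1)[0]:
    if cv2.contourArea(c)>15:
        (x,y),r=cv2.minEnclosingCircle(c);print((x,y),r,onz(w,[[x,y]],22)[0])
f=np.abs(cv2.imread("pics/side12.png").astype(int)-cv2.imread("pics/side9.png"))[80:150,370:420].max(2);print("lid diff",(f>60).mean())
E
```

```text
time_s: 20.2
eef_pos: [417.0, -284.0, 20.3]
tcp_rot: [[-0.165, 0.986, 0.0], [0.986, 0.165, -0.0], [-0.0, 0.0, -1.0]]
contact_force: [-0.4, 0.3, 0.1]
gripper_width: 35.0
grip_force: 30.1
time_s: 21.45
eef_pos: [388.6, -118.1, 140.8]
tcp_rot: [[-0.17, 0.985, 0.0], [0.985, 0.17, -0.001], [-0.001, 0.0, -1.0]]
contact_force: [-0.4, -0.7, 0.6]
gripper_width: 50.8
grip_force: 0.0
side exp [[375.7   164.567]]
(258.5, 177.5) 8.514793395996094 [674.28    1.817  22.   ]
(246.5, 128.0) 12.54003620147705 [ 871.017 -137.756   22.   ]
(249.5, 127.0) 6.800835609436035 [ 866.63 -148.32   22.  ]
(239.5, 90.5) 7.106435298919678 [1048.236 -273.233   22.   ]
top exp [[401.253 211.422]]
(605.0, 213.0) 10.63024616241455 [ 396.644 -923.831   22.   ]
(476.0, 211.5) 19.137758255004883 [ 411.061 -519.462   22.   ]
(609.0, 186.5) 14.080227851867676 [ 480.397 -946.481   22.   ]
(302.6685485839844, 138.1067352294922) 8.332235336303711 [660.627  20.776  22.   ]
lid diff 0.10285714285714286
```

```bash
python3 -m creep '[60,0,-20,0,0,0,-0.2,60,0,-20,0,0,0,-0.2,60,0,0,0,0,0,-0.2,60,0,0,0,0,0,-0.2,0,0,0,0,0,0,-0.2,0,0,0,0,0,0,-0.2]'; python3 - <<'E'
from h import *
for n in("side","top"):
  w=snapshot(n);x,y=proj(w,[[417,-284,22]])[0].round().astype(int);print(n,x,y)
  g=w["frame"][y-8:y+10:2,x-12:x+14:2].astype(int)
  print((g[...,1]-g[...,0]))   # green-red: >0 on the tea light, <0 on wood
  print(g.sum(2)//3)
E
```

```text
time_s: 22.3
eef_pos: [350.7, 112.9, 179.5]
tcp_rot: [[-0.164, 0.987, -0.0], [0.987, 0.164, -0.0], [-0.0, -0.0, -1.0]]
contact_force: [0.5, 0.6, 0.5]
gripper_width: 51.1
grip_force: 0.0
side 376 165
[[-44 -44 -47 -56  -7 -14 -16 -12  -8 -12 -14 -18 -63]
 [-42 -48 -52  -8  -7 -13 -31  -3  -6 -18 -23 -19 -22]
 [-44 -51  -4 -11 -16 -16 -13 -23 -27 -17 -20 -20 -21]
 [-37 -56  -7 -14   7  10   7  10   0 -49 -19 -21 -22]
 [-42  -4  -5 -40  12   9   0   9   8 -64 -14 -25 -19]
 [-29 -21 -18 -22 -18  -9  14  11  -6 -66 -19 -24 -16]
 [ -5  -5 -49   0 -13 -33 -22  -1 -35 -69 -20 -20 -22]
 [-54 -31  -9  -9 -10 -28 -12 -48 -18  -7 -15 -17 -14]
 [-46 -48 -50 -50 -26  -7 -15 -36 -32 -43 -58 -56 -45]]
[[121 122 135 164 212 206 203 207 210 208 207 209 144]
 [119 132 172 212 215 210 201 218 216 203 200 201 201]
 [120 129 218 212  79  99 138 124 145 207 202 201 201]
 [198 166 211 213 204 172 198 194 169 182 202 200 202]
 [101 218 215 187 194 181 128 184 210 143 207 196 202]
 [202 206 205 207 140 154 191 158 157 157 203 197 204]
 [ 62  48 122 222 211 147 133 218 196 148 203 201 201]
 [148 104  65  61  3
[... 394 characters left out ...]
4  12  10   8  11   5   5  -3 -11 -11]
 [ -2  -3  -3   0 -32  14  10   8  15 -49  -5 -10  -7]
 [ -7  -4 -10 -11  -3 -52  -7  -8 -64   0  -5  -9 -10]
 [-12 -11 -12 -12 -10  -4   0   0   0 -12 -13 -12 -10]]
[[210 230 231 232 232 232 234 235 231 229 228 228 228]
 [232 232 232 233 235 235 185 208 232 229 227 227 227]
 [234 233 232 231 189 217 201 210 181 223 231 229 231]
 [231 229 230 229 164 192 206 210 210  89 237 235 232]
 [229 228 228 206 179 208 163 199 208 180 219 226 225]
 [232 234 236 215 174 198 203 205 217 128 227 222 222]
 [234 233 232 235 101 209 205 218 197 193 227 223 226]
 [225 229 222 221 227 192 112 103 119 229 229 224 223]
 [221 222 221 221 223 227 228 228 232 221 220 221 223]]
```

Both views show the green wax disc exactly at the expected spot inside the box, and the robot touches nothing.

```bash
python3 -c "
from plant import *
print(close_job())"
```

```text
the job is handed in; nothing more can be done
None
```

The job is handed in at about 22 s: the knife levered the lid up and swung it right back to about its end stop (the gripper was not brought near the lid), the knife lies flat on the board again, and the tea light is in the open box; the hand-in gave no verdict.

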